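# Dry the pliers: load the box, shut the lid, set the air

## Robot

A 6-joint arm with a two-finger parallel gripper is mounted at the origin on the work surface. World frame = base frame: x ahead of the robot, y to its left, z up, the work surface at z = 0. Lengths are in m, angles in rad, forces in N, time in s.
With the tool pointing down it reaches from about 0.375 to 0.75 m from the base axis. Payload 9 kg.
Tool frame: the origin (TCP) lies at the very end of the fingers, on their centre line; the grasp point (between the pads) lies 19 mm behind it; z points along the fingers, y is the line along which they close (so a half turn about z gives the same grasp; the last joint's range is limited). The gripper opens to 85 mm and grips with 20 to 120 N. Pads are 22 mm wide; open, the fingers measure 114 mm over their backs; the gripper's body (76 mm by 85 mm) begins 54 mm behind the grasp point. The pads swing forward as they close: fully open they stand 13 mm farther back than shut.
Start: joints at [0.988, 0.104, 0.097, 1.564, 0, 1.353], TCP at [0.214, 0.561, 0.231] pointing down, gripper open.
Joint ranges: [-2.99, 2.99], [-0.84, 1.86], [-1.1, 1.16], [-1.84, 2.11], [-1.51, 1.56], [-3.14, 3.14]. Speed limits (rad/s): [2.22, 2.22, 2.57, 3.14, 3.14, 3.14].

## Interface

Orientations are given as a unit quaternion [w, x, y, z].
In Python, from cell import arm gives the robot as it stands.
- The arm moves only by the shell command python3 -m inch 'ROWS' [OPENING] [FORCE]. ROWS is JSON, a list of rows, each a list of 6 numbers: the shift along the world's x, y, z in m, then the turn, a rotation vector about the world's x, y, z in degrees. In form: [[dx, dy, dz, wx, wy, wz], ...]. A call has 1 to 10 rows; each row is the pose to reach, as a shift and turn from the pose commanded when the call began; what a row does not reach only later rows make up. A row lasts 1/8 s, in which the tool goes at most 62.5 mm and 10.7 degrees, less where a joint would pass 70% of its speed; a pose out of reach is approached as far as the arm can. A call with a gripper value outside its range is refused whole. OPENING is the opening, from 0 (shut) to 1 (fully open), set as the call begins (- or left out, the last holds). The fingers move at their own pace and stop on an object; FORCE is the grip in N (left out, the last holds). Time passes only in rows, so rows that repeat a pose let the fingers close. It gives the time, the measured TCP pose, the force, the opening and the grip force at its end, in the units of the state.
- arm.observe(): the state, without advancing time (a new reading comes with each control period).
- arm.get_image(name): name is "scene" or "top" or "wrist"; returns a dict with "img" (420x560x3 uint8, red, green, blue), "range_z" (420x560 float32, m along the optical axis (not along the pixel's ray), 0 where there is no reading), "K" (3x3 intrinsics, pixels), "dist" ([k1, k2, p1, p2, k3] as OpenCV has them; the pictures are not rectified), "rvec" (rotation vector, rad) and "tvec" (3), from world to camera coordinates, as OpenCV has them; the wrist camera has in their place "tool_from_camera" (4x4, takes a point from camera to tool coordinates, whose origin is the TCP and whose axes are the flange's). Camera axes: x right, y down, z forward; pixel columns grow to the right and rows downward; lengths in m; the calibration is good to about 2 mm. A picture is of the moment at which its call begins: read the wrist's pose just before it.
- arm.finish_job(): hands the job in; it is judged then, once.
The state is a dict: "time": time; "q": joint angles; "dq": joint speeds; "effort": joint torques, N m; "position": TCP position; "eef_rot": TCP orientation; "force": force on the tool from outside, world axes, zero at the start; "ft_torque": the same for the moment, N m; "gripper_width": opening from 0.0 (shut) to 1.0 (fully open); "grip_force": force on a finger pad.
Only numpy, scipy, OpenCV 4.12 (cv2) and the standard library are available. Lean on these libraries where they do the work, as an engineer would, in place of code of your own. Each camera call takes 0.05 s, during which the arm holds its last target. There are 200 camera calls.

## Task

Put the yellow-handled pliers inside the grey drying box on the bench and swing its orange lid fully shut, without slamming it. Only once the lid is shut, open the red air valve lever on the box's pipe to half open (45 degrees, lever over the green mark) and leave it there. Leave the screwdriver, the hex-key holder and the jar where they are.

Things in the scene. Friction and masses are not known exactly. Their poses are not given: they have to be found in the camera images.
- drybox: Grey open-topped metal box fixed to the bench, outside 170 (x) x 220 (y) x 75 mm high, walls and floor 5 mm. Origin: centre of its underside. Its +x side carries the lid hinge, its -x side faces the robot. From its -y wall a pipe (radius 9, axis 45 mm high, at box x = 30 mm) runs along -y through a brass ball valve and at box y = -245 mm turns down to the bench.
- lid (a joint): Angle of the orange lid, rad: 0 fully shut, grows as it opens up and back (away from the robot), pi/2 upright, stop at 1.75. A 170 x 220 x 8 mm plate, 0.35 kg, hinged on the box's upper +x rim. Starts near upright. Stiff hinge (0.44 N m friction): it stays at any angle and must be moved all the way down. Its outer face (up when shut, to box +x when open) carries a knob.
- lid_hinge (a point): Middle of the lid's hinge line, at the box's upper +x edge, 75.5 mm above the bench, on the lid's inner (lower) face. The point turns with the lid: in its frame the lid plate runs 170 mm along -x and +-110 mm along y, and from z = 0 to 8 mm; y is the hinge line.
- lid_handle (a point): Grip centre of the black lid knob: head 28 mm across and 16 mm tall on a thin neck, standing 43 mm off the lid's outer face, this point 35 mm off it, 140 mm from the hinge line, mid-width.
- valve (a joint): Angle of the red valve lever, rad: 0 shut (points to box -x, over the red mark), grows counterclockwise seen from above, 0.785 half open (over the green mark), 1.571 full open (points to box -y, over the black mark); stops at both ends. Starts shut or barely open (up to 0.2). Stays where left; friction 0.25 N m.
- valve_axis (a point): Point on the vertical turning axis of the valve lever, at the lever's mid height, 98 mm above the bench; fixed to the box at box x = +30, y = -180 mm. A white scale plate, radius 46 mm, with red, green and black marks lies 25 mm below it (its top 73 mm above the bench).
- valve_grip (a point): Point on the red lever, 75 mm out from the turning axis, mid height. The lever is a straight level bar 12 mm wide, 14 mm tall, its end 95 mm from the axis; nothing stands beneath it here but the bench, 91 mm below its underside.
- pliers: Pliers lying flat, 155 mm long, 15 mm thick, 0.13 to 0.25 kg: steel head towards own +x (x = 3 to 73 mm), two yellow-and-black handles towards -x (to x = -79 mm), 52 mm across the handles. Origin: on the underside, near the middle; z up.
- pliers_grip (a point): Point to grip the pliers, on the steel body 24 mm along own x from the origin, 7.5 mm above the underside; here the body is 24 mm wide (along own y) with flat parallel sides from x = 3 to 49 mm.
- screwdriver: Bystander, to be left alone: screwdriver with blue handle, 190 mm long, 26 mm thick, lying along own x; origin under its middle.
- hexset: Bystander, to be left alone: orange hex-key holder 30 x 70 x 40 mm with five steel keys up to 95 mm high; origin under its middle.
- jar: Bystander, to be left alone: glass jar with black cap, 64 mm across, 85 mm high; origin under its middle.
Things that resemble listed ones, but are neither listed nor needed, are in the scene too. Leave any blue, pink or turquoise look-alike of the pliers alone.

How it is judged:
On the way, in this order (a step that is already met when the one before it is completed fails the run):
1. the pliers lie in the box, let go, with the lid still open (x of pliers in the frame of drybox between -0.08 and 0.08 m and y of pliers in the frame of drybox between -0.105 and 0.105 m and z of pliers in the frame of drybox between -0.005 and 0.04 m and linear speed of pliers below 0.03 m/s and contact force between the fingers and pliers below 0.2 N and value of joint lid above 0.5 rad), for 0.2 s.
2. the lid is fully shut (within 0.03 rad) (value of joint lid below 0.03 rad), for 0.2 s.
At the end, for the whole second after the job is handed in: The pliers rest inside the box, the lid is shut to within 0.03 rad, and the valve lever stands still at 45 degrees within 7 degrees (0.665 to 0.905 rad) (x of pliers in the frame of drybox between -0.08 and 0.08 m and y of pliers in the frame of drybox between -0.105 and 0.105 m and z of pliers in the frame of drybox between -0.005 and 0.04 m and linear speed of pliers below 0.03 m/s and value of joint lid below 0.03 rad and value of joint valve between 0.665 and 0.905 rad and velocity of joint valve between -0.05 and 0.05 rad/s); the robot touches nothing.
It fails at once if the lid is slammed (closing faster than 3.5 rad/s) (velocity of joint lid below -3.5 rad/s).
It fails at once if the air valve is opened (past 0.35 rad) while the lid is not yet shut (value of joint valve above 0.35 rad and value of joint lid above 0.06 rad).
It fails at once if the screwdriver is moved more than 20 mm (distance of screwdriver from where it was at the start of the episode above 0.02 m).
It fails at once if the hexset is moved more than 20 mm (distance of hexset from where it was at the start of the episode above 0.02 m).
It fails at once if the jar is moved more than 20 mm (distance of jar from where it was at the start of the episode above 0.02 m).
It also fails if it takes over 72 s, if anything falls off the work surface, if the arm or the gripper's body presses on something with over 40 N, if the wrist force passes 120 N, or if a joint passes its speed limit or range.

## Working session

There is one attempt and no reset: what is moved stays moved. The work goes in short steps, Python scripts to look and compute and a shell command to move; the robot and the scene stay as the last step left them, time stands still between calls to the robot, and variables do not carry over. Pictures are saved under pics/ and viewed, at most 10 in all, crops included, and the job is handed in when it is done.

```bash
mkdir -p pics; ls
cat > h.py <<'E'
import numpy as np, cv2, pickle
from cell import arm
def snap(n,tag):
    s=arm.observe(); d=arm.get_image(n); d['state']=s
    pickle.dump(d,open(f'pics/{tag}.pkl','wb')); cv2.imwrite(f'pics/{tag}.png',d['img'][:,:,::-1]); return d
def load(tag): return pickle.load(open(f'pics/{tag}.pkl','rb'))
def world(d,uv,r=None):
    uv=np.array(uv,float).reshape(-1,2); out=[]
    n=cv2.undistortPoints(uv[:,None],d['K'],np.array(d['dist']))[:,0]
    for (u,v),(x,y) in zip(uv,n):
        p=d['range_z'][int(v)-1:int(v)+2,int(u)-1:int(u)+2]; z=np.median(p[p>0]) if (p>0).any() else np.nan
        c=np.array([x,y,1])*z
        if 'rvec' in d:
            R=cv2.Rodrigues(np.array(d['rvec'],float))[0]; w=R.T@(c-np.ravel(d['tvec']))
        else:
            from scipy.spatial.transform import Rotation as Ro
            t=np.array(d['tool_from_camera'])@np.r_[c,1]; q=d['state']['eef_rot']
            w=Ro.from_quat(np.r_[q[1:],q[0]]).apply(t[:3])+d['state']['position']
        out.append(w)
    return np.array(out)
E
python3 - <<'E'
from h import *
np.set_printoptions(precision=4,suppress=True)
a=snap('top','top0');b=snap('scene','scene0')
print(arm.observe())
E
```

```text
pics
{'time': 0.1, 'q': array([0.9883, 0.1047, 0.0965, 1.5639, 0.    , 1.3531]), 'dq': array([ 0.0003, -0.001 ,  0.0027, -0.    ,  0.0009, -0.0002]), 'effort': array([  0.0059, -55.8208,  50.472 ,   0.013 ,  -0.0003,   0.    ]), 'position': array([0.2139, 0.5603, 0.2306]), 'eef_rot': array([-0.0002,  0.1814,  0.9834, -0.0006]), 'force': array([-0.0654,  0.2024, -0.1083]), 'ft_torque': array([-0.0026,  0.009 ,  0.0145]), 'grip_force': 0.0, 'gripper_width': 0.997296298407202}
```

View pics/top0.png

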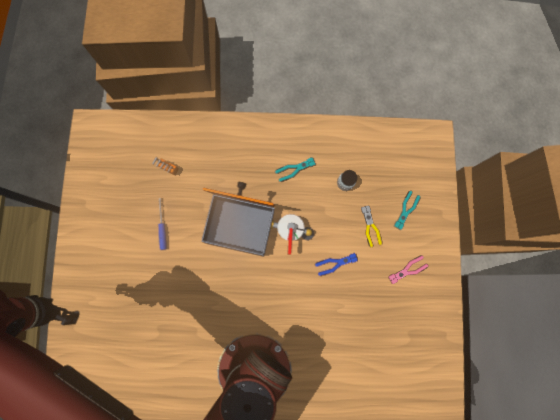

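View pics/scene0.png

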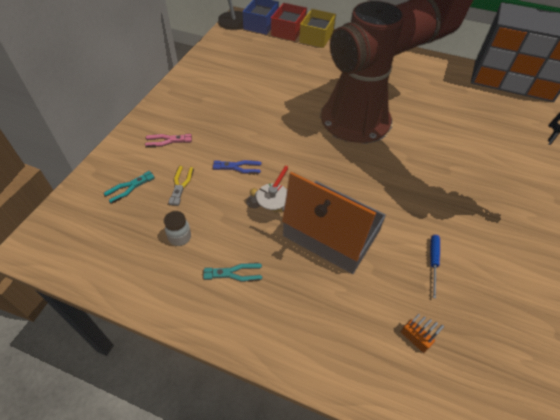

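The top view shows pliers at these pixels: yellow (371,227), blue (337,264), turquoise (296,169) and (407,211), pink (408,269). Only the one at (371,227) has yellow handles, so it is the target. I'll confirm it in an enlarged crop that also shows the box and valve.

Run:
```python
from h import *
np.set_printoptions(precision=4,suppress=True)
a=load('top0')
c=a['img'][150:290,195:395,::-1]; cv2.imwrite('pics/c1.png',cv2.resize(c,None,fx=4,fy=4,interpolation=cv2.INTER_CUBIC))
```

```text
(no output)
```

View pics/c1.png

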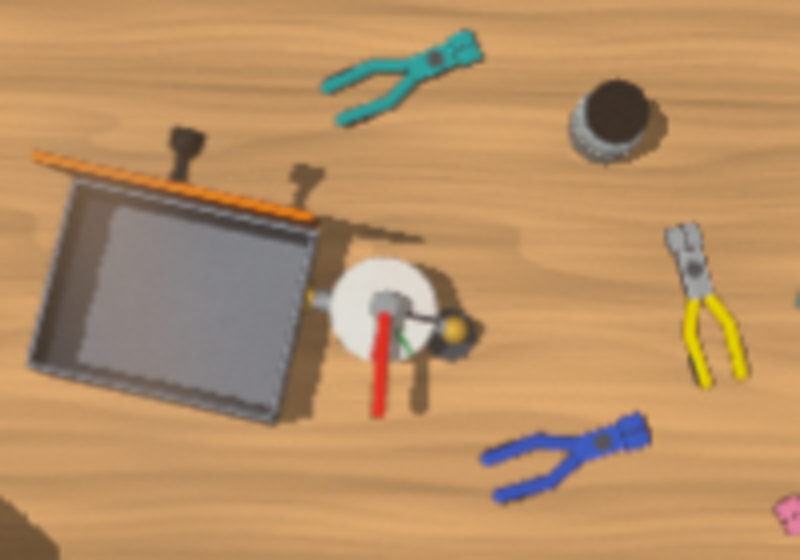

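The crop confirms the target: steel head with yellow handles, bolt at crop (695,268). Box rim corners are at crop (77,183), (318,235), (275,420) and (32,365). The lever runs from (385,305) to (378,415).

```bash
cat >> h.py <<'E'
def plane(d,uv,z):
    uv=np.array(uv,float).reshape(-1,2)
    n=cv2.undistortPoints(uv[:,None],d['K'],np.array(d['dist']))[:,0]; n=np.c_[n,np.ones(len(n))]
    if 'rvec' in d:
        R=cv2.Rodrigues(np.array(d['rvec'],float))[0].T; o=-R@np.ravel(d['tvec'])
    else:
        from scipy.spatial.transform import Rotation as Ro
        q=d['state']['eef_rot']; A=Ro.from_quat(np.r_[q[1:],q[0]]).as_matrix(); T=np.array(d['tool_from_camera'])
        R=A@T[:3,:3]; o=A@T[:3,3]+d['state']['position']
    w=n@R.T; return o+w*((z-o[2])/w[:,2])[:,None]
E
python3 - <<'E'
from h import *
np.set_printoptions(precision=4,suppress=True)
a=load('top0'); f=lambda L:np.array(L)/4+[195,150]-.375
C=plane(a,f([(77,183),(318,235),(275,420),(32,365)]),.075); print('rim',C,C.mean(0))
for i in range(4): 
    e=C[(i+1)%4]-C[i]; print(np.linalg.norm(e),np.degrees(np.arctan2(e[1],e[0])))
P=plane(a,f([(683,228),(695,268),(707,385),(742,377)]),.01);print('pl',P)
print('depthz',world(a,f([(695,268),(690,250),(385,305),(380,400),(610,110),(380,380)])))
print('lever',plane(a,f([(388,303),(378,415)]),.102))
print('jar',plane(a,f([(617,112)]),.085))
E
```

```text
rim [[ 0.5997  0.1574  0.075 ]
 [ 0.5596 -0.0539  0.075 ]
 [ 0.3989 -0.0218  0.075 ]
 [ 0.4399  0.1875  0.075 ]] [0.4995 0.0673 0.075 ]
0.21512614884030265 -100.74522175705476
0.16389298778712957 168.68511709147307
0.21323449121063337 78.9191368972511
0.1626359740660865 -10.651566550088102
pl [[ 0.5872 -0.3891  0.01  ]
 [ 0.5502 -0.3998  0.01  ]
 [ 0.4432 -0.4095  0.01  ]
 [ 0.4512 -0.4419  0.01  ]]
depthz [[ 0.5494 -0.3985  0.0149]
 [ 0.5663 -0.3946  0.0132]
 [ 0.4962 -0.1121  0.1038]
 [ 0.4163 -0.1096  0.1033]
 [ 0.6771 -0.3077  0.0836]
 [ 0.4329 -0.1091  0.1048]]
lever [[ 0.4982 -0.1146  0.102 ]
 [ 0.4038 -0.1082  0.102 ]]
jar [[ 0.6751 -0.3136  0.085 ]]
```

```bash
python3 -m inch '[[0,0,0.06,0,0,0],[0.03,-0.06,0.1,0,0,9],[0.2,-0.461,0.1,0,0,18],[0.2,-0.461,0.1,0,0,27],[0.2,-0.461,0.1,0,0,35.6],[0.2,-0.461,0.1,0,0,35.6],[0.2,-0.461,0.1,0,0,35.6],[0.2,-0.461,0.1,0,0,35.6],[0.2,-0.461,0.1,0,0,35.6],[0.2,-0.461,0.1,0,0,35.6]]' 1; python3 -m inch '[[0.126,-0.5,-0.08,0,0,0],[0.126,-0.5,-0.08,0,0,0],[0.126,-0.5,-0.08,0,0,0],[0.126,-0.5,-0.08,0,0,0],[0.126,-0.5,-0.08,0,0,0],[0.126,-0.5,-0.08,0,0,0],[0.126,-0.5,-0.08,0,0,0],[0.126,-0.5,-0.08,0,0,0],[0.126,-0.5,-0.08,0,0,0],[0.126,-0.5,-0.08,0,0,0]]'
python3 - <<'E'
from h import *
d=snap('wrist','w1'); print(d['state']['position'],d['state']['eef_rot'],d['state']['q'])
E
```

```text
time: 1.35
position: [0.4149, 0.0965, 0.3308]
eef_rot: [-0.0, -0.126, 0.992, -0.0]
force: [-0.1, 0.2, -0.2]
gripper_width: 1.0
grip_force: 0.0
time: 2.6
position: [0.5401, -0.4008, 0.2495]
eef_rot: [-0.001, -0.127, 0.992, 0.001]
force: [-0.1, -0.5, 0.2]
gripper_width: 0.998
grip_force: 0.0
[ 0.54006869 -0.40080083  0.24951685] [-6.88148941e-04 -1.27464956e-01  9.91842176e-01  1.14468165e-03] [-8.32443927e-01  3.45824399e-01  4.05173984e-01  1.63281072e+00
  1.84859760e-04 -1.08806973e+00]
```

View pics/w1.png

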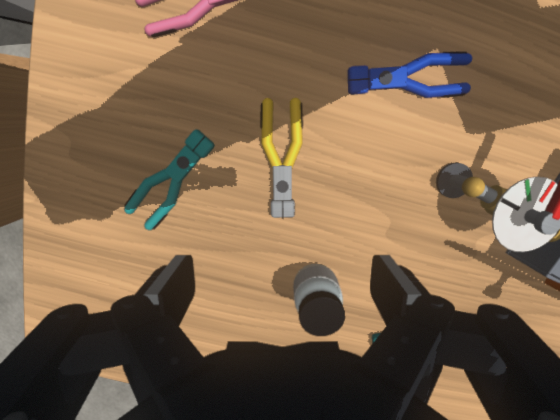

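The wrist view shows the yellow pliers with head tip at (283,216), bolt at (283,187) and handle ends at (267,103) and (296,102). The jar is beyond, at (320,300).

Run:
```python
from h import *
np.set_printoptions(precision=4,suppress=True)
d=load('w1')
P=plane(d,[(283,217),(283,187),(267,100),(296,99),(273,180),(292,180)],.0125);print(P)
m=(P[2]+P[3])/2;e=P[0]-m;u=e/np.linalg.norm(e);print(np.linalg.norm(e),np.degrees(np.arctan2(e[1],e[0])))
print('grip',P[0]-.049*u,m+.103*u,(P[4]+P[5])/2)
print(world(d,[(283,180),(283,205)]), 'jar',plane(d,[(321,313)],.085))
```

```text
[[ 0.5895 -0.3845  0.0125]
 [ 0.5501 -0.3949  0.0125]
 [ 0.4514 -0.4407  0.0125]
 [ 0.4414 -0.4072  0.0125]
 [ 0.5445 -0.4096  0.0125]
 [ 0.5383 -0.386   0.0125]]
0.14836869486218374 15.411094047090073
grip [ 0.5422 -0.3976  0.0125] [ 0.5457 -0.3966  0.0125] [ 0.5414 -0.3978  0.0125]
[[ 0.5409 -0.3973  0.0145]
 [ 0.5728 -0.3889  0.0151]] jar [[ 0.6723 -0.3161  0.085 ]]
```

```bash
python3 -m inch '[[0.003,0.004,-0.06,0,0,0.5],[0.003,0.004,-0.12,0,0,0.5],[0.003,0.004,-0.17,0,0,0.5],[0.003,0.004,-0.205,0,0,0.5],[0.003,0.004,-0.225,0,0,0.5],[0.003,0.004,-0.238,0,0,0.5],[0.003,0.004,-0.245,0,0,0.5],[0.003,0.004,-0.245,0,0,0.5]]' 1 && python3 -m inch '[[0,0,0,0,0,0],[0,0,0,0,0,0],[0,0,0,0,0,0],[0,0,0,0,0,0],[0,0,0,0,0,0],[0,0,0,0,0,0],[0,0,0,0,0,0],[0,0,0,0,0,0]]' 0 60
```

```text
time: 3.65
position: [0.5434, -0.3967, 0.007]
eef_rot: [0.0, -0.132, 0.991, -0.0]
force: [-0.1, 0.5, -0.3]
gripper_width: 1.0
grip_force: 0.0
time: 4.65
position: [0.5434, -0.397, 0.0071]
eef_rot: [0.0, -0.132, 0.991, -0.001]
force: [0.1, -0.1, 5.7]
gripper_width: 0.262
grip_force: 59.5
```

```bash
python3 -m inch '[[0,0,0.03,0,0,0],[0,0,0.08,0,0,0],[0,0,0.14,0,0,0],[-0.02,0.05,0.17,0,0,10],[-0.04,0.1,0.19,0,0,20],[-0.065,0.155,0.19,0,0,30],[-0.09,0.21,0.19,0,0,40],[-0.11,0.265,0.19,0,0,50],[-0.12,0.31,0.19,0,0,58],[-0.12,0.31,0.19,0,0,64]]' && python3 -m inch '[[0,0.05,0,0,0,0],[0.02,0.1,0,0,0,0],[0.045,0.15,0,0,0,0],[0.07,0.18,0,0,0,0],[0.07,0.18,0,0,0,0],[0.07,0.18,0,0,0,0]]'
python3 - <<'E'
from h import *
np.set_printoptions(precision=4,suppress=True)
d=snap('wrist','w2'); print(d['state']['position'],d['state']['eef_rot'],d['state']['q'])
E
```

```text
time: 5.9
position: [0.4222, -0.0837, 0.1961]
eef_rot: [0.0, -0.64, 0.768, 0.0]
force: [1.2, -0.8, -1.4]
gripper_width: 0.257
grip_force: 59.5
time: 6.65
position: [0.4924, 0.0934, 0.1958]
eef_rot: [-0.001, -0.638, 0.77, 0.001]
force: [-0.7, 0.2, -2.5]
gripper_width: 0.254
grip_force: 59.6
[0.4924 0.0934 0.1958] [-0.0006 -0.6376  0.7704  0.0005] [-0.0739 -0.2012 -0.2634  1.5101 -0.0002 -1.4566]
```

View pics/w2.png

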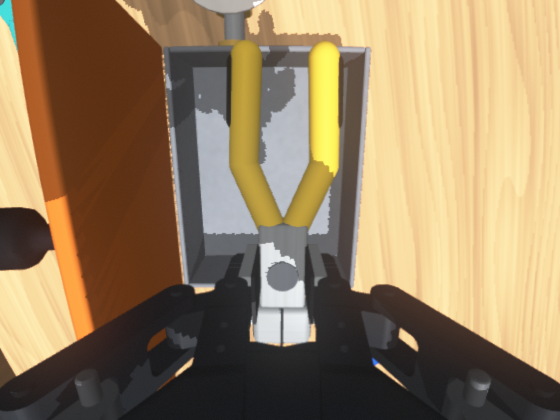

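The pliers hang over the box and line up with it. Box rim corners are at (167,48), (370,48), (353,287) and (185,285), and the handle ends are at (246,45) and (324,45).

Run:
```python
from h import *
np.set_printoptions(precision=4,suppress=True)
d=load('w2')
C=plane(d,[(167,48),(370,48),(353,287),(185,285)],.0755); c=C.mean(0); print(C,c)
print([np.degrees(np.arctan2(*(C[i]-C[j])[1::-1])) for i,j in((0,1),(3,2),(2,1),(3,0))])
th=np.radians(-10.9);R=np.array([[np.cos(th),-np.sin(th)],[np.sin(th),np.cos(th)]])
P=plane(d,[(246,42),(324,42),(283,343),(283,276)],.202)
print(((P-c)[:,:2])@R, 'tcp',(d['state']['position'][:2]-c[:2])@R)
W=world(d,[(60,80),(80,150),(100,250),(60,200),(130,120),(150,200)]);print(W,(W-c)[:,:2]@R)
```

```text
[[ 0.5602 -0.0492  0.0755]
 [ 0.3987 -0.0181  0.0755]
 [ 0.4396  0.1942  0.0755]
 [ 0.6034  0.161   0.0755]] [0.5005 0.072  0.0755]
[np.float64(-10.900030789490929), np.float64(-11.467017009414354), np.float64(79.08710074215402), np.float64(78.38407441127218)]
[[ 0.0032 -0.0806]
 [-0.0292 -0.0807]
 [-0.0127  0.0683]
 [-0.0125  0.027 ]] tcp [-0.012   0.0196]
[[ 0.55   -0.0011  0.2346]
 [ 0.5556  0.0221  0.228 ]
 [ 0.5637  0.0626  0.2257]
 [ 0.5579  0.0372  0.2436]
 [ 0.5616  0.0094  0.1697]
 [ 0.5746  0.0587  0.1485]] [[ 0.0625 -0.0624]
 [ 0.0635 -0.0385]
 [ 0.0639  0.0028]
 [ 0.0629 -0.0233]
 [ 0.0719 -0.0499]
 [ 0.0753  0.001 ]]
```

```bash
python3 -m inch '[[-0.005,0.007,-0.03,0,0,0],[-0.005,0.007,-0.08,0,0,0],[-0.005,0.007,-0.12,0,0,0],[-0.005,0.007,-0.15,0,0,0],[-0.005,0.007,-0.17,0,0,0],[-0.005,0.007,-0.18,0,0,0],[-0.005,0.007,-0.183,0,0,0],[-0.005,0.007,-0.183,0,0,0]]'
```

```text
time: 7.7
position: [0.4885, 0.1003, 0.0141]
eef_rot: [0.0, -0.637, 0.771, -0.0]
force: [-0.4, 0.7, -1.2]
gripper_width: 0.257
grip_force: 59.6
```

```bash
python3 -m inch '[[0,0,0,0,0,0],[0,0,0,0,0,0],[0,0,0,0,0,0],[0,0,0,0,0,0],[0,0,0.015,0,0,0],[0,0,0.05,0,0,0],[-0.02,0,0.1,0,0,0],[-0.04,0,0.15,0,0,0],[-0.04,0,0.18,0,0,0],[-0.04,0,0.18,0,0,0]]' 0.6
python3 - <<'E'
from h import *
np.set_printoptions(precision=4,suppress=True)
d=snap('wrist','w3'); e=snap('scene','scene3');print(d['state']['position'],d['state']['q'])
cv2.imwrite('pics/c3.png',np.hstack([cv2.resize(d['img'],(400,300)),cv2.resize(e['img'][110:305,200:460],(400,300))])[:,:,::-1])
E
```

```text
time: 8.95
position: [0.4495, 0.1005, 0.1971]
eef_rot: [0.002, -0.637, 0.77, -0.002]
force: [-0.1, -0.1, -0.4]
gripper_width: 0.603
grip_force: 0.0
[0.4495 0.1005 0.1971] [-0.0653 -0.3397 -0.377   1.5279  0.     -1.4477]
```

View pics/c3.png

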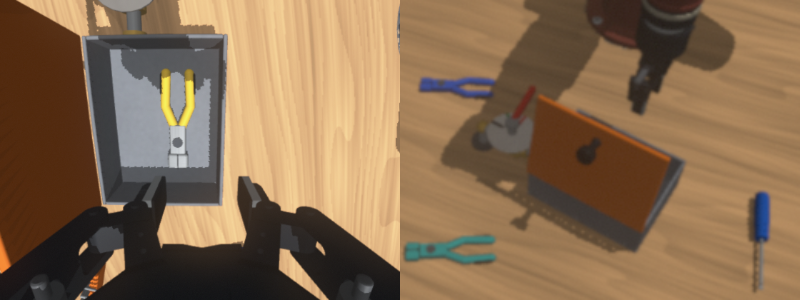

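The pliers lie well inside the box, let go, with the lid still open. Next I work out the lid-closing path: closed fingers behind the lid, beside the knob.

```bash
python3 - <<'E'
import numpy as np
r=.13
for ph in [82,75,70,64,58,52,46,40,34,28,22,16,11,7,3,0,-1]:
    p=np.radians(ph); kx=.085-r*np.cos(p)+.008*np.sin(p)+.0145; z=.0755+r*np.sin(p)+.008*np.cos(p)
    print(ph,round(kx,3),'x %.3f y %.3f z %.3f'%(.5123+.982*kx,.1338-.189*kx,z),' rel to .630,.111,.200: %.3f %.3f %.3f'%(.5123+.982*kx-.63,.1338-.189*kx-.111,z-.2))
E
python3 -m inch '[[-0.0,0,0.05,0,0,0],[0,0,0.1,0,0,0],[0,0,0.133,0,0,0],[0.05,0.005,0.133,0,0,0],[0.1,0.01,0.133,0,0,0],[0.15,0.01,0.133,0,0,0],[0.18,0.01,0.133,0,0,0],[0.18,0.01,0.133,0,0,0]]' 0 30
```

```text
82 0.089 x 0.600 y 0.117 z 0.205  rel to .630,.111,.200: -0.030 0.006 0.005
75 0.074 x 0.585 y 0.120 z 0.203  rel to .630,.111,.200: -0.045 0.009 0.003
70 0.063 x 0.574 y 0.122 z 0.200  rel to .630,.111,.200: -0.056 0.011 0.000
64 0.05 x 0.561 y 0.124 z 0.196  rel to .630,.111,.200: -0.069 0.013 -0.004
58 0.037 x 0.549 y 0.127 z 0.190  rel to .630,.111,.200: -0.081 0.016 -0.010
52 0.026 x 0.538 y 0.129 z 0.183  rel to .630,.111,.200: -0.092 0.018 -0.017
46 0.015 x 0.527 y 0.131 z 0.175  rel to .630,.111,.200: -0.103 0.020 -0.025
40 0.005 x 0.517 y 0.133 z 0.165  rel to .630,.111,.200: -0.113 0.022 -0.035
34 -0.004 x 0.509 y 0.135 z 0.155  rel to .630,.111,.200: -0.121 0.024 -0.045
28 -0.012 x 0.501 y 0.136 z 0.144  rel to .630,.111,.200: -0.129 0.025 -0.056
22 -0.018 x 0.495 y 0.137 z 0.132  rel to .630,.111,.200: -0.135 0.026 -0.068
16 -0.023 x 0.489 y 0.138 z 0.119  rel to .630,.111,.200: -0.141 0.027 -0.081
11 -0.027 x 0.486 y 0.139 z 0.108  rel to .630,.111,.200: -0.144 0.028 -0.092
7 -0.029 x 0.484 y 0.139 z 0.099  rel to .630,.111,.200: -0.146 0.028 -0.101
3 -0.03 x 0.483 y 0.139 z 0.090  rel to .630,.111,.200: -0.147 0.028 -0.110
0 -0.03 x 0.482 y 0.140 z 0.083  rel to .630,.111,.200: -0.148 0.029 -0.117
-1 -0.031 x 0.482 y 0.140 z 0.081  rel to .630,.111,.200: -0.148 0.029 -0.119
time: 10.05
position: [0.6289, 0.1103, 0.3226]
eef_rot: [-0.002, -0.637, 0.771, 0.002]
force: [-0.7, 0.6, 0.2]
gripper_width: -0.001
grip_force: 0.0
```

```bash
python3 -m inch '[[0,0,-0.04,0,0,0],[0,0,-0.08,0,0,0],[0,0,-0.115,0,0,0],[0,0,-0.13,0,0,0],[0,0,-0.13,0,0,0]]'
```

```text
time: 10.68
position: [0.6271, 0.1106, 0.1958]
eef_rot: [-0.001, -0.637, 0.77, 0.001]
force: [0.1, 1.0, 0.8]
gripper_width: -0.001
grip_force: 0.0
```

```bash
python3 -m inch '[[-0.015,0.003,0.004,0,0,0],[-0.03,0.006,0.007,0,0,0],[-0.044,0.009,0.007,0,0,0],[-0.055,0.011,0.004,0,0,0],[-0.068,0.013,0,0,0,0],[-0.08,0.016,-0.006,0,0,0],[-0.09,0.018,-0.013,0,0,0],[-0.101,0.02,-0.021,0,0,0],[-0.101,0.02,-0.021,0,0,0]]'
python3 - <<'E'
from h import *
e=snap('scene','scene4');print(e['state']['position'])
cv2.imwrite('pics/c4.png',cv2.resize(e['img'][90:305,200:480],None,fx=2.5,fy=2.5)[:,:,::-1])
E
```

```text
time: 11.8
position: [0.5274, 0.1307, 0.1771]
eef_rot: [0.001, -0.638, 0.77, -0.001]
force: [-0.3, 1.0, 0.7]
gripper_width: -0.001
grip_force: 0.0
[0.52738647 0.1306931  0.17709915]
```

View pics/c4.png

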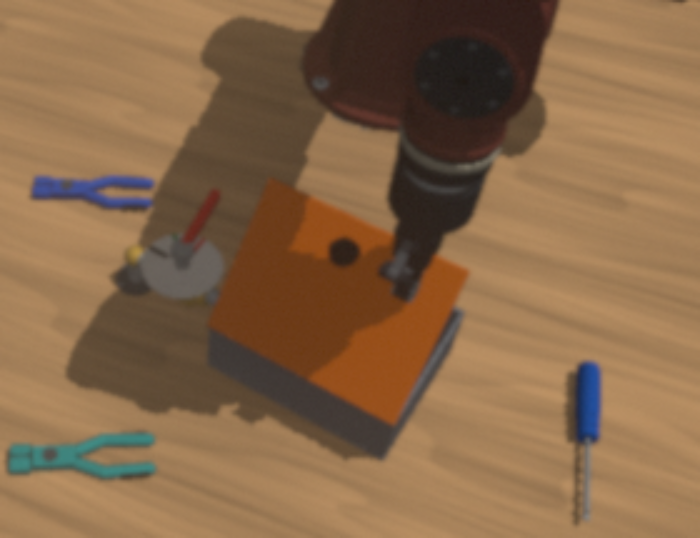

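The enlarged view shows the lid partly down, with the fingertips on its face beside the knob (342,250). I'll continue along the arc.

```bash
python3 -m inch '[[-0.01,0.002,-0.012,0,0,0],[-0.018,0.004,-0.022,0,0,0],[-0.026,0.005,-0.033,0,0,0],[-0.032,0.006,-0.045,0,0,0],[-0.038,0.007,-0.058,0,0,0],[-0.041,0.008,-0.069,0,0,0],[-0.043,0.008,-0.078,0,0,0],[-0.044,0.008,-0.084,0,0,0],[-0.045,0.009,-0.089,0,0,0],[-0.045,0.009,-0.089,0,0,0]]'
```

```text
time: 13.1
position: [0.4818, 0.1395, 0.086]
eef_rot: [-0.0, -0.637, 0.771, 0.0]
force: [0.3, 0.2, -0.8]
gripper_width: -0.003
grip_force: 0.0
```

```bash
python3 -m inch '[[0,0,-0.002,0,0,0],[0,0,-0.003,0,0,0],[0,0,-0.003,0,0,0],[0,0,-0.003,0,0,0]]'; python3 -m inch '[[0,0,-0.001,0,0,0],[0,0,-0.0015,0,0,0],[0,0,-0.0015,0,0,0],[0,0,-0.0015,0,0,0]]'
```

```text
time: 13.6
position: [0.4822, 0.1396, 0.0835]
eef_rot: [0.0, -0.637, 0.771, -0.0]
force: [-1.5, 0.2, 2.9]
gripper_width: -0.001
grip_force: 1.6
time: 14.1
position: [0.4823, 0.1396, 0.0835]
eef_rot: [0.0, -0.637, 0.77, -0.0]
force: [-7.1, -1.0, 16.4]
gripper_width: 0.005
grip_force: 8.0
```

The lid is firmly shut: z holds at 83.5 mm while the force rises. I'll retreat and look at the valve.

```bash
python3 -m inch '[[0,0,0.02,0,0,0],[0,0,0.07,0,0,-8],[0,-0.03,0.12,0,0,-18],[-0.02,-0.08,0.15,0,0,-28],[-0.04,-0.13,0.15,0,0,-38],[-0.05,-0.18,0.15,0,0,-48],[-0.06,-0.22,0.15,0,0,-58],[-0.062,-0.249,0.15,0,0,-68],[-0.062,-0.249,0.15,0,0,-78],[-0.062,-0.249,0.15,0,0,-83]]' 0.6 25; python3 -m inch '[[0,0,0,0,0,0],[0,0,0,0,0,0]]';  python3 - <<'E'
from h import *
d=snap('wrist','w5'); e=snap('top','top5');print(d['state']['position'],d['state']['eef_rot'],d['state']['q'])
cv2.imwrite('pics/c5.png',np.hstack([cv2.resize(d['img'],(480,360)),cv2.resize(e['img'][180:270,190:320],(320,360),interpolation=cv2.INTER_CUBIC)])[:,:,::-1])
E
```

```text
time: 15.35
position: [0.42, -0.11, 0.2316]
eef_rot: [-0.0, 0.036, 0.999, 0.0]
force: [0.4, 0.0, 0.4]
gripper_width: 0.6
grip_force: 0.0
time: 15.6
position: [0.4201, -0.1094, 0.2317]
eef_rot: [-0.0, 0.032, 0.999, 0.0]
force: [-0.4, -0.4, -0.3]
gripper_width: 0.596
grip_force: 0.0
[ 0.42007654 -0.1093985   0.23174823] [-1.52619306e-05  3.21013881e-02  9.99484617e-01  3.68045415e-05] [-5.57982012e-01 -4.08341806e-01 -3.67271777e-01  1.61192970e+00
  4.83413268e-05 -4.93768205e-01]
```

View pics/c5.png

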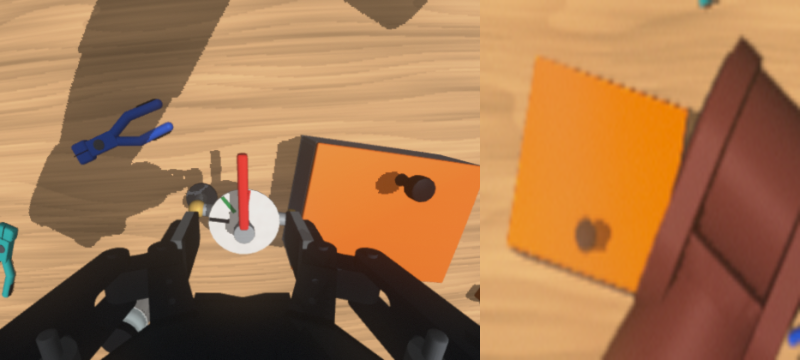

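The wrist view (scaled) shows the lid shut, the lever tip at (242,155) and the hub at (243,232). I'll compute the grasp and the arc.

Run:
```python
from h import *
np.set_printoptions(precision=4,suppress=True)
d=load('w5'); s=7/6
P=plane(d,np.array([(242,155),(243,232)])*s,.105); print(P); W=world(d,np.array([(242.3,165),(242.5,190)])*s);print(W)
L=world(d,np.array([(360,180),(330,250),(430,260),(330,170),(440,190)])*s); print('lid z',L)
u=P[0]-P[1]; print(np.linalg.norm(u),np.degrees(np.arctan2(u[1],u[0])))
for ax in (P[1][:2],[.4954,-.1124]):
  t=P[0][:2]-ax; print('ang',np.degrees(np.arctan2(t[1],t[0]))%360)
ax=(P[1][:2]+[.4954,-.1124])/2;t=P[0][:2]-ax; a0=np.degrees(np.arctan2(t[1],t[0]))%360
g0=ax+.075*np.array([np.cos(np.radians(a0)),np.sin(np.radians(a0))]); print(ax,a0,g0,g0-d['state']['position'][:2])
for a in np.linspace(a0,214.1,8): print(a-a0,ax+.075*np.array([np.cos(np.radians(a)),np.sin(np.radians(a))])-g0)
```

```text
[[ 0.4022 -0.1064  0.105 ]
 [ 0.4929 -0.111   0.105 ]]
[[ 0.4132 -0.1067  0.1048]
 [ 0.4416 -0.1083  0.1046]]
lid z [[ 0.4454  0.0326  0.0829]
 [ 0.4106 -0.0707  0.2819]
 [ 0.565   0.1383  0.0837]
 [ 0.4306 -0.0044  0.0835]
 [ 0.4648  0.1356  0.0836]]
0.09079187556688535 177.08853207337424
ang 177.08853207337424
ang 176.28469809864058
[ 0.4942 -0.1117] 176.68101479290144 [ 0.4193 -0.1073] [-0.0008  0.0021]
0.0 [0. 0.]
5.345569315299798 [-0.0001 -0.007 ]
10.691138630599596 [ 0.0005 -0.014 ]
16.036707945899394 [ 0.0017 -0.0209]
21.382277261199164 [ 0.0036 -0.0276]
26.727846576498962 [ 0.006  -0.0341]
32.07341589179876 [ 0.0091 -0.0404]
37.41898520709856 [ 0.0128 -0.0464]
```

```bash
python3 -m inch '[[-0.001,0.002,-0.05,0,0,0],[-0.001,0.002,-0.1,0,0,0],[-0.001,0.002,-0.13,0,0,0],[-0.001,0.002,-0.146,0,0,0],[-0.001,0.002,-0.146,0,0,0]]' && python3 -m inch '[[0,0,0,0,0,0],[0,0,0,0,0,0],[0,0,0,0,0,0],[0,0,0,0,0,0],[0,0,0,0,0,0],[0,0,0,0,0,0]]' 0 25
```

```text
time: 16.32
position: [0.4187, -0.1072, 0.0855]
eef_rot: [-0.0, 0.033, 0.999, 0.0]
force: [0.3, 0.0, -0.2]
gripper_width: 0.599
grip_force: 0.0
time: 17.08
position: [0.4197, -0.1079, 0.087]
eef_rot: [0.001, 0.033, 0.999, -0.001]
force: [-0.7, 0.1, 5.5]
gripper_width: 0.129
grip_force: 30.3
```

```bash
python3 -m inch '[[0,-0.007,0,0,0,5.3],[0.0005,-0.014,0,0,0,10.7],[0.0017,-0.021,0,0,0,16],[0.0036,-0.0276,0,0,0,21.4],[0.006,-0.034,0,0,0,26.7],[0.009,-0.0404,0,0,0,32],[0.0128,-0.0464,0,0,0,37.4],[0.0128,-0.0464,0,0,0,37.4],[0.0128,-0.0464,0,0,0,37.4]]'
```

```text
time: 18.2
position: [0.4328, -0.1549, 0.0871]
eef_rot: [0.001, -0.289, 0.957, -0.001]
force: [-0.6, -3.1, 5.3]
gripper_width: 0.131
grip_force: 29.8
```

Release, rise straight up, and check.

```bash
python3 -m inch '[[0,0,0,0,0,0],[0,0,0,0,0,0],[0,0,0,0,0,0],[0,0,0.02,0,0,0],[0,0,0.06,0,0,0],[0,0,0.11,0,0,0],[0,0,0.15,0,0,0],[0,0,0.15,0,0,0]]' 0.6;  python3 - <<'E'
from h import *
d=snap('wrist','w6'); print(d['state']['position'],d['state']['eef_rot'])
cv2.imwrite('pics/c6.png',cv2.resize(d['img'][130:330,180:460],(784,560),interpolation=cv2.INTER_CUBIC)[:,:,::-1])
E
```

```text
time: 19.2
position: [0.433, -0.1547, 0.239]
eef_rot: [0.002, -0.289, 0.957, -0.002]
force: [0.7, -0.1, 0.2]
gripper_width: 0.603
grip_force: 0.0
[ 0.43303477 -0.15465216  0.23898845] [ 0.00150787 -0.28902364  0.95731888 -0.00190181]
```

View pics/c6.png

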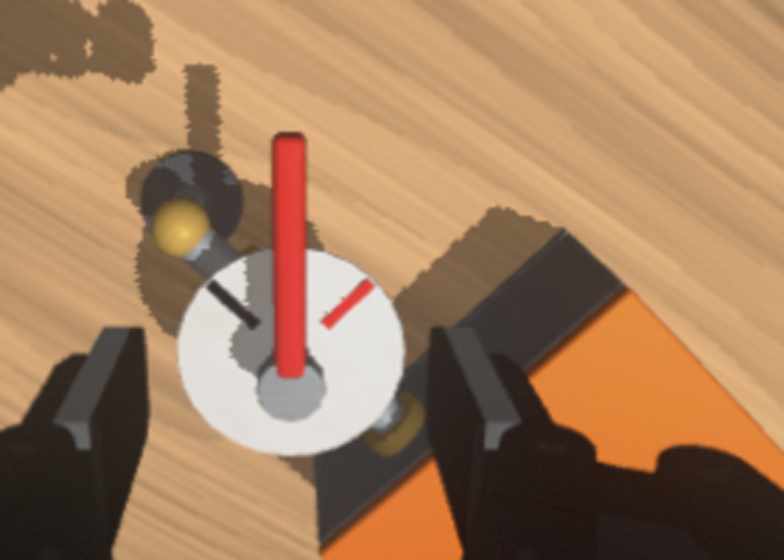

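The lever (tip (290,140), hub (290,390)) lies midway between the black mark (233,305) and the red mark (347,303) and covers the green one. The lid is shut and the gripper is clear, so I'm handing in.

```bash
python3 -c "
from cell import arm
print(arm.finish_job())"
```

```text
the job is handed in; nothing more can be done
None
```

I handed the job in at about 19 s: the pliers are in the box, the lid is shut, the valve lever is at about 45° over the green mark, and the arm is clear; the judge returned no verdict.

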